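Set the plate cutter's fence to its stop and hold the sprung guard up

TASK

Get the plate cutter ready for me to lay in a plate: lift the fence's cam lever fully up to free the fence, slide the fence along the front rail until it touches the stop collar, and press the lever all the way down again to lock it there. Then lift the clear guard by its bow handle and hold it open at about 60 degrees from its closed position; it springs shut if let go, so finish while the fingers are still holding it there, keeping still. Do not disturb the things standing and lying around the cutter.

Things in the scene. Friction and masses are not known exactly. Their poses are not given: they have to be found in the camera images.
- cutter: the bench plate cutter, fixed to the worktop: grey casting 200 mm deep (its x) by 250 mm wide (its y), white bed 32 mm above the worktop. Origin on the worktop under its centre; its x axis points from its front edge (with the rail, the side towards the robot) to its back, its y axis to its left along the front rail, z up. A square steel rail runs along its front edge (centre at x = -112 mm, z = 30 mm). The clear guard covers the left part of the bed.
- fence (a joint): slide of the fence along the front rail, m; grows to the cutter's left (+y), towards the stop collar. When the lever is up the fence slides with about 2 N; when it is down the cam clamps it to the rail against about 20 N.
- fence_face (a point): point on the left (+y) side of the fence's head, 20 mm from the middle of the head: the face that meets the stop collar. The fence is an aluminium bar 18 mm wide and 184 mm long lying front to back on the bed (top 47 mm above the worktop), with a head 40 mm wide and up to 53 mm high over the rail; all moves with the fence.
- stop_face (a point): point on the right (-y) face of the stop collar, at the same depth and height as fence_face: the two points meet when the fence touches the collar. The collar is a dark steel block 28 x 16 x 30 mm clamped on the front rail, with a small round screw on top; it does not move on the rail.
- cam_lever (a joint): angle of the cam lever, rad: 0 = pressed down, fence locked (the lever points forward, away from the fence, 11 degrees above level); 1.2 = fully up, fence free (80 degrees above level). The cam grips the rail over about the first 40 degrees (up to about 10 N at the grip point to move it); above that it moves easily and stays where it is left.
- lever_grip (a point): point in the middle of the black lever, 54 mm from its pivot, where it is pinched across its 14 mm width (along the cutter's y); the lever is 9 mm thick and 76 mm long. It moves with the lever and the fence. With the lever down it lies 41 mm above the worktop, in front of the casting, with nothing under it.
- lever_pivot (a point): the lever's pivot axis, in the middle of the lever's width, on the front of the fence's head, 30 mm above the worktop; the axis runs along the cutter's y; moves with the fence. Lifting the lever carries the grip point up and back over the pivot.
- guard (a joint): angle of the clear guard, rad: 0 = closed (level), grows as it opens, end stop at 1.45; 60 degrees = 1.047. A spring and its weight push it shut with about 2 to 3 N at the handle at every angle.
- guard_handle (a point): middle of the straight part of the guard's steel bow handle: a round bar 10 mm thick, 62 mm long, parallel to the cutter's x, 36 mm clear of the guard's free edge on its right side (-y); with the guard closed it is 85 mm above the worktop, 53 mm above the bed. Moves with the guard.
- guard_hinge (a point): middle of the guard's hinge axis, at the left side of the cutter, 76 mm above the worktop; the axis runs along the cutter's x. The handle is 152 mm to the right of it (and 9 mm higher) when closed, and swings up and over to the left as the guard opens.
- slips: bystander: stack of beige card-like plates 101 x 70 x 9 mm lying on the worktop; origin under its centre
- vial_4: bystander: small standing vial with black cap, 24 mm across, 58 mm high; origin under its centre
- marker_2: bystander: felt marker lying flat, 130 x 14 x 16 mm; origin under its middle, x axis along it

How it is judged:
By the outcome, as a careful person would: the job done as asked, in the order asked, and still so for the second after the job is handed in, while the arm keeps its last pose, push and grip.
It also fails if it takes over 48 s, if anything falls off the work surface, if the arm or the gripper's body presses on something with over 40 N, if the wrist force passes 120 N, or if a joint passes its speed limit or range.

ROBOT

A 6-joint arm with a two-finger parallel gripper is mounted at the origin on a cart in front of the work surface, level with it; the furniture and walls round the work are solid. World frame = base frame: x ahead of the robot, y to its left, z up, the work surface at z = 0. Lengths are in m, angles in rad, forces in N, time in s.
With the tool pointing down it reaches from about 0.425 to 0.95 m from the base axis. Payload 14.7 kg.
Tool frame: the origin (TCP) lies midway between the tips of the shut fingers; the grasp point (between the pads) lies ctrl.tcp_to_grasp behind it (ctrl.tcp_to_grasp is the distance from the TCP to the grasp point, in m); z points along the fingers, y is the line along which they close (so a half turn about z gives the same grasp; the last joint's range is limited). The gripper opens to 85 mm and grips with 20 to 120 N. Pads are 22 mm wide; open, the fingers measure 114 mm over their backs; the gripper's body (76 mm by 85 mm) begins 54 mm behind the grasp point. The pads swing forward as they close: fully open they stand 13 mm farther back than shut.
Start: joints at [1.268, 0.48, 1.596, -0, 1.065, -0.047], TCP at [0.164, 0.629, 0.231] pointing down, gripper open.
Joint ranges: [-2.75, 2.75], [-0.82, 2.05], [0.23, 2.67], [-1.56, 4.7], [0.09, 2.69], [-2.92, 2.92]. Speed limits (rad/s): [1.89, 1.89, 2.39, 3.01, 3.01, 3.01].

INTERFACE

Orientations are given as a unit quaternion [w, x, y, z].
In Python, from cell import sensors, get_image, order, ctrl gives the robot as it stands.
- The arm moves only by the tool servo_tool, never from a script. Its argument "moves" is a list of rows, each an object with "linear": the shift along the world's x, y, z in mm, a list of three; "rotation": the turn, a rotation vector about the world's x, y, z in degrees, a list of three; "fingers": the closure, from 0 (fully open) to 1 (shut). A call has 1 to 20 rows; each row is the pose to reach, as a shift and turn from the pose commanded when the call began; what a row does not reach only later rows make up. A row lasts 1/10 s, in which the tool goes at most 50 mm and 8.59 degrees, less where a joint would pass 70% of its speed; a pose out of reach is approached as far as the arm can. A call with a gripper value outside its range is refused whole. The fingers move at their own pace and stop on an object; "squeeze" is the grip in N (left out, the last holds). Time passes only in rows, so rows that repeat a pose let the fingers close. It gives the time, the measured TCP pose, the force, the opening and the grip force at its end, in the units of the state.
- sensors.state(): the state, without advancing time (a new reading comes with each control period).
- get_image(name): name is "side" or "top"; returns a dict with "pixels" (384x512x3 uint8, red, green, blue), "z_map" (384x512 float32, m along the optical axis (not along the pixel's ray), 0 where there is no reading), "mtx" (3x3 intrinsics, pixels), "world_to_cam" (4x4, takes a point from world to camera coordinates). Camera axes: x right, y up, looking along -z (the intrinsics and any distortion apply to the point x, -y, -z); pixel columns grow to the right and rows downward; lengths in m; the calibration is good to about 2 mm. A picture is of the moment at which its call begins.
- order.job_done(): hands the job in; it is judged then, once.
The state is a dict: "time_s": time; "qpos": joint angles; "joint_vel": joint speeds; "tau": joint torques, N m; "eef_pos": TCP position; "orientation": TCP orientation; "ft_force": force on the tool from outside, world axes, zero at the start; "ft_torque": the same for the moment, N m; "finger_gap": finger opening in m; "gripper_force": force on a finger pad.
Only numpy, scipy, OpenCV 4.12 (cv2) and the standard library are available. Lean on these libraries where they do the work, as an engineer would, in place of code of your own. Each camera call takes 0.05 s, during which the arm holds its last target. There are 200 camera calls.

## Working session

There is one attempt and no reset: what is moved stays moved. The work goes in short steps, Python scripts to look and compute and a tool call to move; the robot and the scene stay as the last step left them, time stands still between calls to the robot, and variables do not carry over. Pictures are saved under pics/ and viewed, at most 10 in all, crops included, and the job is handed in when it is done.

Besides the shell and the picture viewer there is one more tool, called after "Request:" in YAML: its name, and indented under it one key for each argument. servo_tool: Moves the arm, as the interface text tells. Its arguments: {"type":"object","properties":{"moves":{"type":"array"},"squeeze":{"type":"number"}},"required":["moves"]}

```bash
mkdir -p pics; cat > h.py <<'E'
import numpy as np,cv2
from cell import sensors,get_image,order,ctrl
def snap(n,tag):
    d=get_image(n); cv2.imwrite(f'pics/{tag}.png',d['pixels'][:,:,::-1]); np.savez(f'pics/{tag}.npz',**d); return d
def load(tag): return dict(np.load(f'pics/{tag}.npz'))
def cloud(d):
    z=d['z_map']; K=d['mtx']; v,u=np.mgrid[:z.shape[0],:z.shape[1]]
    p=np.stack([(u-K[0,2])/K[0,0]*z,-(v-K[1,2])/K[1,1]*z,-z,np.ones_like(z)],-1)
    return (p@np.linalg.inv(d['world_to_cam']).T)[...,:3]
def ray(d,u,v,h):
    K=d['mtx']; M=np.linalg.inv(d['world_to_cam']); r=M[:3,:3]@np.array([(u-K[0,2])/K[0,0],-(v-K[1,2])/K[1,1],-1]); c=M[:3,3]
    return c+r*(h-c[2])/r[2]
def proj(d,p):
    q=d['world_to_cam']@np.r_[p,1]; q=d['mtx']@np.array([q[0],-q[1],-q[2]]); return q[:2]/q[2]
E
python3 - <<'E'
from h import *
a=snap('top','t0');b=snap('side','s0');s=sensors.state();print(s,ctrl.tcp_to_grasp)
for d in(a,b):print(d['mtx'],np.linalg.inv(d['world_to_cam'])[:3])
E
```

```text
{'time_s': 0.1, 'qpos': array([ 1.26841944e+00,  4.80767777e-01,  1.59680969e+00,  6.90145968e-06,
        1.06513532e+00, -4.66062094e-02]), 'joint_vel': array([ 7.89201536e-05, -9.13666290e-04, -1.20083453e-03,  7.33787087e-04,
        1.39796631e-03,  1.34364039e-03]), 'tau': array([ 1.51090626e-03, -9.52260661e+01, -4.31042933e+01,  1.31841989e-04,
        5.28562770e-03,  7.46987598e-05]), 'eef_pos': array([0.16431181, 0.62849457, 0.23073789]), 'orientation': array([-1.00204381e-04,  1.27538675e-01,  9.91833440e-01, -5.51041063e-04]), 'ft_force': array([-0.52184582, -0.29323094, -0.11759212]), 'ft_torque': array([-0.02469529,  0.00848559,  0.00911484]), 'gripper_force': 0.0, 'finger_gap': 0.08542655653274481} 0.0187
[[396.77372408   0.         259.90040399]
 [  0.         396.77372408 189.36366749]
 [  0.           0.           1.        ]] [[ 0.01774297  0.98977342 -0.1415407   0.39126559]
 [-0.99983414  0.01698255 -0.0065787   0.18158857]
 [-0.0041077   0.14163395  0.98991058  1.05113178]]
[[484.97359958   0.         260.36017788]
 [  0.         484.97359958 192.27067251]
 [  0.           0.           1.        ]] [[ 0.99044207  0.06326412 -0.12256488  0.38804547]
 [-0.1375431   0.51946629 -0.84334849 -0.63455089]
 [ 0.01031462  0.85214578  0.52320281  0.59551696]]
```

View pics/t0.png

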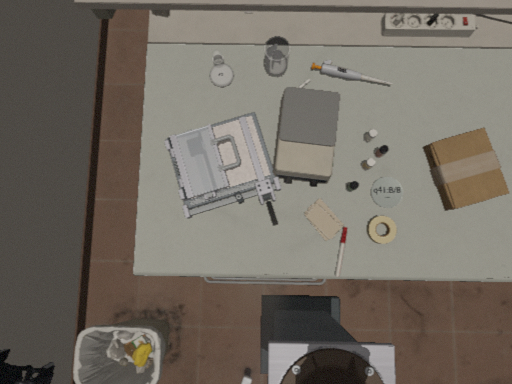

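View pics/s0.png

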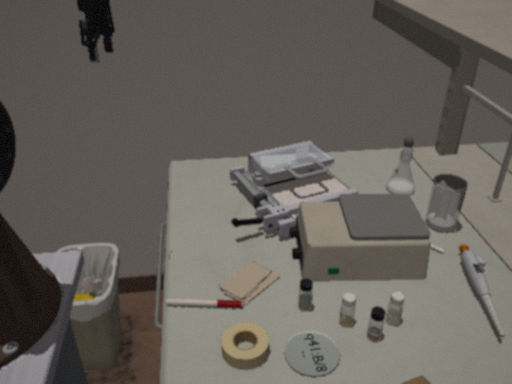

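```bash
python3 - <<'E'
from h import *
a=load('t0');b=load('s0')
c=cv2.resize(a['pixels'][100:240,150:300],None,fx=4,fy=4,interpolation=cv2.INTER_CUBIC)[:,:,::-1]
cv2.imwrite('pics/tc.png',c)
c=cv2.resize(b['pixels'][135:255,220:370],None,fx=5,fy=5,interpolation=cv2.INTER_CUBIC)[:,:,::-1]
cv2.imwrite('pics/sc.png',c)
E
```

```text
(no output)
```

View pics/tc.png

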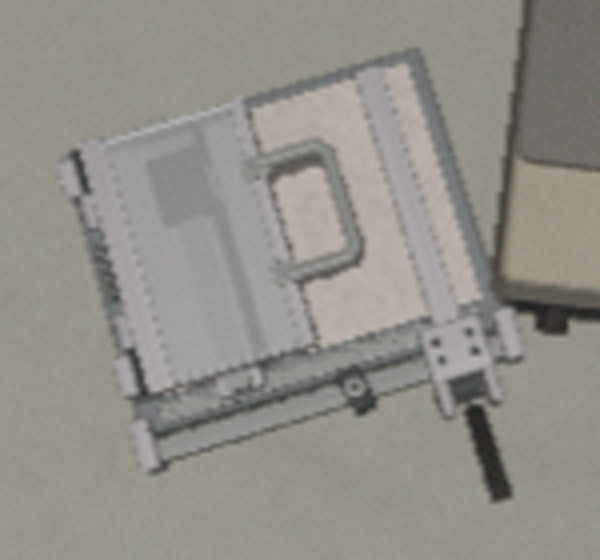

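View pics/sc.png

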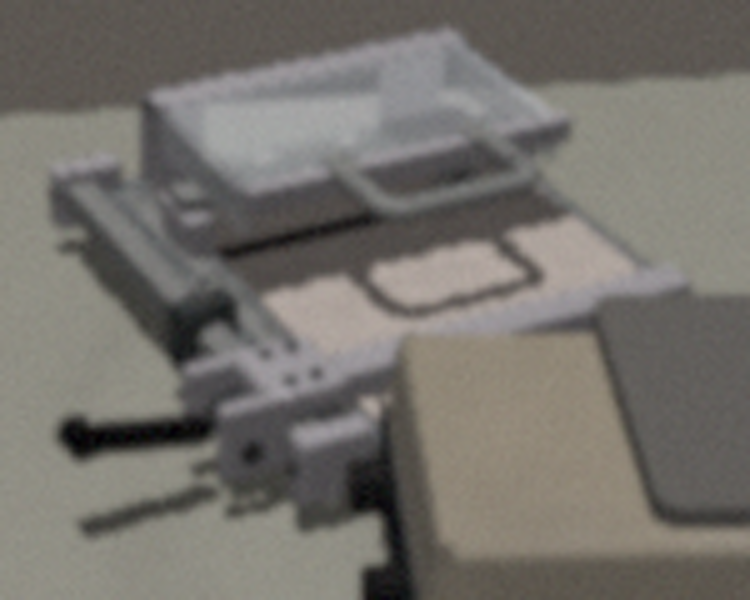

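The crops show the lever running (477,410)→(500,497) and the fence bar (372,70)→(440,310). The collar screw is at (354,387), and the straight part of the handle runs (328,160)→(353,240), all in the 4x top crop. The right-hand instrument is close to the fence, but the lever itself is clear.

```bash
python3 - <<'E'
from h import *
a=load('t0');b=load('s0')
P=lambda x,y,h:ray(a,150+x/4-.4,100+y/4-.4,h)
f1,f2=P(372,72,.047),P(440,312,.047)
d=(f1-f2);print('fence',f1,f2,np.degrees(np.arctan2(d[1],d[0])),np.linalg.norm(d))
l1,l2=P(477,410,.036),P(500,497,.045);d=l1-l2;print('lever',l1,l2,np.degrees(np.arctan2(d[1],d[0])))
print('collar',P(354,387,.05)); h1,h2=P(330,155,.085),P(355,245,.085);d=h1-h2
print('handle',h1,h2,(h1+h2)/2,np.degrees(np.arctan2(d[1],d[0])))
r1,r2=P(150,445,.04),P(512,335,.04);d=r2-r1;print('rail ends',r1,r2,np.degrees(np.arctan2(d[1],d[0])))
# lever black mask in both views w/ depth
for n,dd,box in(('t',a,(195,230,262,282)),('s',b,(210,228,230,265))):
    m=dd['pixels'].max(2)<60; M=np.zeros_like(m);y0,y1,x0,x1=box;M[y0:y1,x0:x1]=m[y0:y1,x0:x1]
    p=cloud(dd)[M];p=p[p[:,2]>.02];print(n,len(p),p[np.argsort(p[:,0])][::max(1,len(p)//12)].round(3).tolist())
# handle by depth top
p=cloud(a);M=(p[...,2]>.075)&(p[...,2]<.1);M[:,:218]=0;M[:, 245:]=0;M[:130]=0;M[:]&=True
q=p[M&(np.abs(p[...,0]-.5)<.4)];print(len(q),q.mean(0),q.max(0),q.min(0))
c=cv2.inRange;R=p[105:180,288:340];print('instrument top z',np.nanmax(R[...,2]),p[175,285],p[160,290])
E
```

```text
fence [0.72432427 0.2370444  0.047     ] [0.56533167 0.18957429 0.047     ] 16.623945693311267 0.16592786643580634
lever [0.50371498 0.16472811 0.036     ] [0.44764624 0.14952978 0.045     ] 15.16648702587167
collar [0.51551479 0.24335568 0.05      ]
handle [0.65736493 0.25997678 0.085     ] [0.60008017 0.24284461 0.085     ] [0.62872255 0.2514107  0.085     ] 16.650359162922378
rail ends [0.47716728 0.37341193 0.04      ] [0.55229142 0.14293702 0.04      ] -71.94643112202066
t 94 [[0.449, 0.146, 0.054], [0.452, 0.146, 0.048], [0.457, 0.146, 0.05], [0.462, 0.156, 0.046], [0.465, 0.151, 0.044], [0.47, 0.154, 0.044], [0.475, 0.162, 0.044], [0.478, 0.159, 0.042], [0.483, 0.164, 0.042], [0.486, 0.162, 0.038], [0.491, 0.167, 0.038], [0.496, 0.167, 0.04], [0.499, 0.167, 0.036], [0.504, 0.167, 0.037]]
s 153 [[0.446, 0.149, 0.045], [0.45, 0.151, 0.05], [0.454, 0.145, 0.049], [0.458, 0.145, 0.042], [0.463, 0.144, 0.042], [0.468, 0.15, 0.042], [0.473, 0.158, 0.041], [0.478, 0.153, 0.041], [0.485, 0.156, 0.039], [0.49, 0.152, 0.039], [0.495, 0.157, 0.037], [0.5, 0.164, 0.037], [0.506, 0.161, 0.033]]
438 [0.59467163 0.27305683 0.08639233] [0.66562731 0.29514406 0.09297492] [0.53144053 0.23887626 0.07540482]
instrument top z 1.0511317804380733 [0.57082276 0.12519946 0.0602217 ] [0.60475571 0.11440838 0.08338484]
```

Request:
servo_tool:
  moves:
    - {"linear":[304,-474,-60],"rotation":[0,0,31.4],"fingers":0.4}
    - {"linear":[304,-474,-60],"rotation":[0,0,31.4],"fingers":0.4}
    - {"linear":[304,-474,-60],"rotation":[0,0,31.4],"fingers":0.4}
    - {"linear":[304,-474,-60],"rotation":[0,0,31.4],"fingers":0.4}
    - {"linear":[304,-474,-60],"rotation":[0,0,31.4],"fingers":0.4}
    - {"linear":[304,-474,-60],"rotation":[0,0,31.4],"fingers":0.4}
    - {"linear":[304,-474,-60],"rotation":[0,0,31.4],"fingers":0.4}
    - {"linear":[304,-474,-60],"rotation":[0,0,31.4],"fingers":0.4}
    - {"linear":[304,-474,-60],"rotation":[0,0,31.4],"fingers":0.4}
    - {"linear":[304,-474,-60],"rotation":[0,0,31.4],"fingers":0.4}
    - {"linear":[304,-474,-60],"rotation":[0,0,31.4],"fingers":0.4}
    - {"linear":[304,-474,-60],"rotation":[0,0,31.4],"fingers":0.4}
    - {"linear":[304,-474,-130],"rotation":[0,0,31.4],"fingers":0.4}
    - {"linear":[304,-474,-130],"rotation":[0,0,31.4],"fingers":0.4}
    - {"linear":[304,-474,-130],"rotation":[0,0,31.4],"fingers":0.4}
    - {"linear":[304,-474,-130],"rotation":[0,0,31.4],"fingers":0.4}
  squeeze: 40

```text
time_s: 1.7
eef_pos: [0.4684, 0.1549, 0.1015]
orientation: [-0.0, -0.146, 0.989, -0.0]
ft_force: [1.1, -0.0, 1.3]
finger_gap: 0.0512
gripper_force: 0.0
```

Request:
servo_tool:
  moves:
    - {"linear":[0,0,-40],"rotation":[0,0,0],"fingers":0.4}
    - {"linear":[0,0,-78],"rotation":[0,0,0],"fingers":0.4}
    - {"linear":[0,0,-78],"rotation":[0,0,0],"fingers":0.4}
    - {"linear":[0,0,-78],"rotation":[0,0,0],"fingers":0.4}

```text
time_s: 2.1
eef_pos: [0.4687, 0.1552, 0.0245]
orientation: [-0.0, -0.146, 0.989, -0.0]
ft_force: [0.8, 0.3, 1.0]
finger_gap: 0.0512
gripper_force: 0.0
```

```bash
python3 - <<'E'
from h import *
b=snap('side','s1');a=snap('top','t1')
c=cv2.resize(b['pixels'][135:255,190:330],None,fx=4,fy=4,interpolation=cv2.INTER_CUBIC)
d=cv2.resize(a['pixels'][120:240,220:320],None,fx=2.4,fy=4,interpolation=cv2.INTER_CUBIC)
cv2.imwrite('pics/c1.png',np.hstack([c,d])[:,:,::-1])
E
```

```text
(no output)
```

View pics/c1.png

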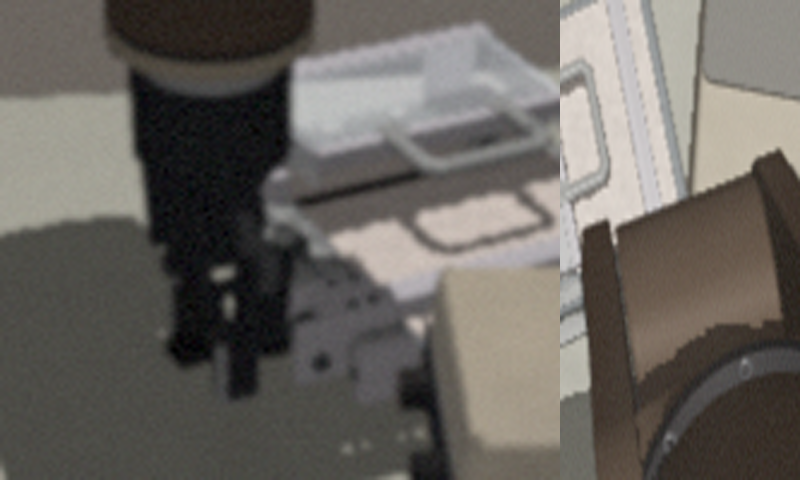

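The side crop shows the fingers straddling the lever in front of the fence head at about (235,350). Nothing is in contact yet, so I'm closing.

Request:
servo_tool:
  moves:
    - {"linear":[0,0,-2],"rotation":[0,0,0],"fingers":1}
    - {"linear":[0,0,-2],"rotation":[0,0,0],"fingers":1}
    - {"linear":[0,0,-2],"rotation":[0,0,0],"fingers":1}
    - {"linear":[0,0,-2],"rotation":[0,0,0],"fingers":1}
    - {"linear":[0,0,-2],"rotation":[0,0,0],"fingers":1}
    - {"linear":[0,0,-2],"rotation":[0,0,0],"fingers":1}
  squeeze: 50

```text
time_s: 2.8
eef_pos: [0.469, 0.1547, 0.022]
orientation: [0.001, -0.146, 0.989, -0.0]
ft_force: [-0.1, -4.3, 8.8]
finger_gap: 0.0128
gripper_force: 51.5
```

Request:
servo_tool:
  moves:
    - {"linear":[1,0.3,4],"rotation":[0,0,0],"fingers":1}
    - {"linear":[2.2,0.7,8],"rotation":[0,0,0],"fingers":1}
    - {"linear":[4,1.2,12.5],"rotation":[0,0,0],"fingers":1}
    - {"linear":[6,1.8,16.7],"rotation":[0,0,0],"fingers":1}
    - {"linear":[8.4,2.5,20.6],"rotation":[0,0,0],"fingers":1}
    - {"linear":[11.1,3.3,24.4],"rotation":[0,0,0],"fingers":1}
    - {"linear":[11.1,3.3,24.4],"rotation":[0,0,0],"fingers":1}

```text
time_s: 3.5
eef_pos: [0.4794, 0.1582, 0.0461]
orientation: [-0.0, -0.146, 0.989, -0.0]
ft_force: [-3.9, -0.8, -9.1]
finger_gap: 0.0127
gripper_force: 49.8
```

Going well. Continuing to 80° and slightly past.

Request:
servo_tool:
  moves:
    - {"linear":[3.1,0.9,3.5],"rotation":[0,0,0],"fingers":1}
    - {"linear":[6.5,1.9,6.7],"rotation":[0,0,0],"fingers":1}
    - {"linear":[10,3,9.5],"rotation":[0,0,0],"fingers":1}
    - {"linear":[13.8,4.1,12.1],"rotation":[0,0,0],"fingers":1}
    - {"linear":[17.8,5.3,14.2],"rotation":[0,0,0],"fingers":1}
    - {"linear":[22,6.6,16],"rotation":[0,0,0],"fingers":1}
    - {"linear":[26.3,7.9,17.4],"rotation":[0,0,0],"fingers":1}
    - {"linear":[30.7,9.2,18.5],"rotation":[0,0,0],"fingers":1}
    - {"linear":[33.5,10,19],"rotation":[0,0,0],"fingers":1}
    - {"linear":[34.5,10.3,19],"rotation":[0,0,0],"fingers":1}

```text
time_s: 4.5
eef_pos: [0.5145, 0.1686, 0.0651]
orientation: [0.0, -0.146, 0.989, 0.0]
ft_force: [-8.4, -0.8, 1.3]
finger_gap: 0.0113
gripper_force: 49.4
```

```bash
python3 - <<'E'
from h import *
b=snap('side','s2')
c=cv2.resize(b['pixels'][135:255,200:330],None,fx=5,fy=5,interpolation=cv2.INTER_CUBIC)
cv2.imwrite('pics/c2.png',c[:,:,::-1]);print(sensors.state()['ft_torque'])
E
```

```text
[-0.05618052  1.16058502  0.11642346]
```

View pics/c2.png

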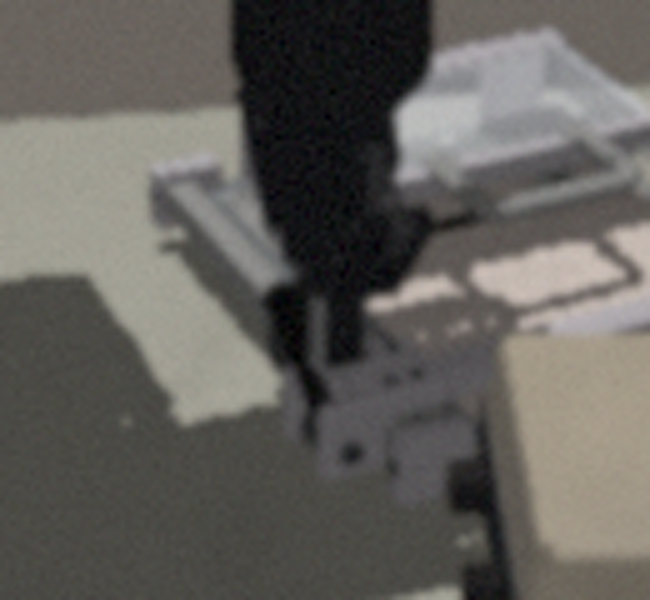

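The lever stands up between the fingers at about (330,360), and the −8 N reaction along x indicates it is at its end stop. Next I slide the fence along cutter +y.

Request:
servo_tool:
  moves:
    - {"linear":[-2,4,0],"rotation":[0,0,0],"fingers":1}
    - {"linear":[-4,9,0],"rotation":[0,0,0],"fingers":1}
    - {"linear":[-5.5,15,0],"rotation":[0,0,0],"fingers":1}
    - {"linear":[-7.5,21,0],"rotation":[0,0,0],"fingers":1}
    - {"linear":[-9,27,0],"rotation":[0,0,0],"fingers":1}
    - {"linear":[-10.3,31,0],"rotation":[0,0,0],"fingers":1}
    - {"linear":[-11,33.5,0],"rotation":[0,0,0],"fingers":1}
    - {"linear":[-11,33.5,0],"rotation":[0,0,0],"fingers":1}

```text
time_s: 5.35
eef_pos: [0.5024, 0.2027, 0.0649]
orientation: [-0.0, -0.146, 0.989, 0.0]
ft_force: [-7.2, -0.8, 2.5]
finger_gap: 0.0113
gripper_force: 49.2
```

Request:
servo_tool:
  moves:
    - {"linear":[-0.6,1.9,0],"rotation":[0,0,0],"fingers":1}
    - {"linear":[-1.2,3.8,0],"rotation":[0,0,0],"fingers":1}
    - {"linear":[-1.5,4.8,0],"rotation":[0,0,0],"fingers":1}
    - {"linear":[-1.5,4.8,0],"rotation":[0,0,0],"fingers":1}

```text
time_s: 5.75
eef_pos: [0.5014, 0.2059, 0.0648]
orientation: [-0.0, -0.146, 0.989, -0.001]
ft_force: [0.4, -20.6, 4.0]
finger_gap: 0.0114
gripper_force: 49.4
```

Contact: the fence stopped 1.6 mm short of command with about 20 N of reaction. I'll ease the side push to about 10 N and lever down along the arc, ending with a press.

Request:
servo_tool:
  moves:
    - {"linear":[-3.8,-1.9,-0.4],"rotation":[0,0,0],"fingers":1}
    - {"linear":[-8,-3.2,-1.5],"rotation":[0,0,0],"fingers":1}
    - {"linear":[-12.3,-4.5,-3],"rotation":[0,0,0],"fingers":1}
    - {"linear":[-16.5,-5.7,-4.8],"rotation":[0,0,0],"fingers":1}
    - {"linear":[-20.5,-6.9,-6.9],"rotation":[0,0,0],"fingers":1}
    - {"linear":[-24.3,-8,-9.5],"rotation":[0,0,0],"fingers":1}
    - {"linear":[-27.9,-9.1,-12.3],"rotation":[0,0,0],"fingers":1}
    - {"linear":[-31.2,-10.1,-15.5],"rotation":[0,0,0],"fingers":1}
    - {"linear":[-34.3,-11,-19],"rotation":[0,0,0],"fingers":1}
    - {"linear":[-37,-11.8,-22.7],"rotation":[0,0,0],"fingers":1}
    - {"linear":[-39.5,-12.6,-26.7],"rotation":[0,0,0],"fingers":1}
    - {"linear":[-41.5,-13.2,-30.9],"rotation":[0,0,0],"fingers":1}
    - {"linear":[-43.2,-13.7,-35.2],"rotation":[0,0,0],"fingers":1}
    - {"linear":[-44.6,-14.1,-39.7],"rotation":[0,0,0],"fingers":1}
    - {"linear":[-45.4,-14.4,-43.4],"rotation":[0,0,0],"fingers":1}
    - {"linear":[-45.4,-14.4,-46],"rotation":[0,0,0],"fingers":1}
    - {"linear":[-45.4,-14.4,-46],"rotation":[0,0,0],"fingers":1}
    - {"linear":[-45.4,-14.4,-46],"rotation":[0,0,0],"fingers":1}

```text
time_s: 7.55
eef_pos: [0.4572, 0.1915, 0.0198]
orientation: [0.001, -0.146, 0.989, -0.0]
ft_force: [-0.1, -31.6, 25.5]
finger_gap: 0.0106
gripper_force: 156.8
```

Request:
servo_tool:
  moves:
    - {"linear":[0.3,-1,0],"rotation":[0,0,0],"fingers":1}
    - {"linear":[0.5,-1.7,0],"rotation":[0,0,0],"fingers":1}
    - {"linear":[0.5,-1.7,0],"rotation":[0,0,0],"fingers":1}

```text
time_s: 7.85
eef_pos: [0.4576, 0.1906, 0.0199]
orientation: [0.001, -0.146, 0.989, -0.0]
ft_force: [-5.4, -15.7, 26.2]
finger_gap: 0.0111
gripper_force: 156.9
```

Request:
servo_tool:
  moves:
    - {"linear":[0.3,-0.8,0],"rotation":[0,0,0],"fingers":0.4}
    - {"linear":[0.3,-0.8,1],"rotation":[0,0,0],"fingers":0.4}
    - {"linear":[0.3,-0.8,2],"rotation":[0,0,0],"fingers":0.4}
    - {"linear":[0.3,-0.8,2],"rotation":[0,0,0],"fingers":0.4}
    - {"linear":[0.3,-0.8,2],"rotation":[0,0,0],"fingers":0.4}
    - {"linear":[0.3,-0.8,40],"rotation":[0,0,0],"fingers":0.4}
    - {"linear":[0.3,-0.8,80],"rotation":[0,0,0],"fingers":0.4}
    - {"linear":[0.3,-0.8,80],"rotation":[0,0,0],"fingers":0.4}

```text
time_s: 8.65
eef_pos: [0.4592, 0.1907, 0.1025]
orientation: [0.003, -0.146, 0.989, 0.001]
ft_force: [-0.4, -0.4, 0.6]
finger_gap: 0.0509
gripper_force: 0.0
```

```bash
python3 - <<'E'
from h import *
b=snap('side','s3')
c=cv2.resize(b['pixels'][135:255,200:330],None,fx=5,fy=5,interpolation=cv2.INTER_CUBIC)
cv2.imwrite('pics/c3.png',c[:,:,::-1])
E
```

```text
(no output)
```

View pics/c3.png

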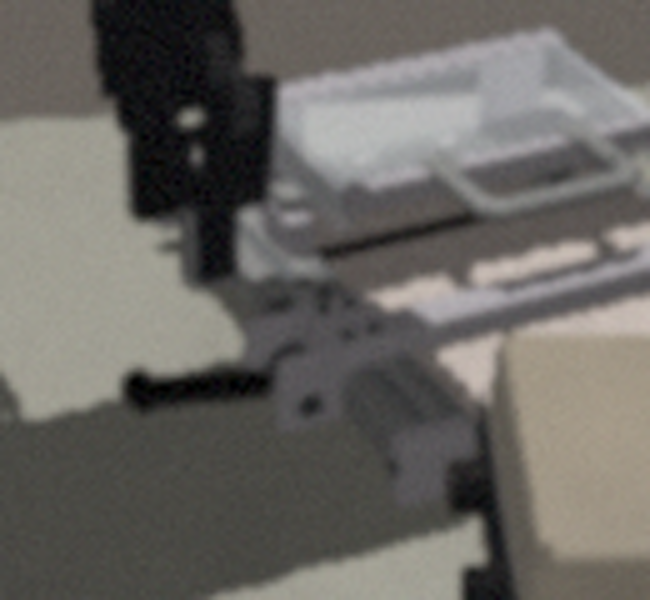

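The lever is down, running (135,390)→(270,385), and the fence head sits up against the collar. I'll press the lever from above with shut fingers to confirm it is fully down.

Request:
servo_tool:
  moves:
    - {"linear":[0,0,-20],"rotation":[0,0,0],"fingers":1}
    - {"linear":[0,0,-40],"rotation":[0,0,0],"fingers":1}
    - {"linear":[0,0,-40],"rotation":[0,0,0],"fingers":1}
    - {"linear":[0,0,-40],"rotation":[0,0,0],"fingers":1}
    - {"linear":[0,0,-50],"rotation":[0,0,0],"fingers":1}
    - {"linear":[0,0,-54],"rotation":[0,0,0],"fingers":1}
    - {"linear":[0,0,-57],"rotation":[0,0,0],"fingers":1}
    - {"linear":[0,0,-59],"rotation":[0,0,0],"fingers":1}
    - {"linear":[0,0,-59],"rotation":[0,0,0],"fingers":1}
  squeeze: 30

```text
time_s: 9.6
eef_pos: [0.4567, 0.1898, 0.0413]
orientation: [0.0, -0.146, 0.989, 0.0]
ft_force: [-12.0, -4.6, 56.7]
finger_gap: 0.0002
gripper_force: 27.4
```

Request:
servo_tool:
  moves:
    - {"linear":[0,0,30],"rotation":[0,0,0],"fingers":1}
    - {"linear":[0,0,80],"rotation":[0,0,0],"fingers":0.65}
    - {"linear":[0,0,130],"rotation":[0,0,0],"fingers":0.65}
    - {"linear":[0,0,140],"rotation":[0,0,0],"fingers":0.65}
    - {"linear":[0,0,140],"rotation":[0,0,0],"fingers":0.65}

```text
time_s: 10.1
eef_pos: [0.4582, 0.1903, 0.1817]
orientation: [0.002, -0.146, 0.989, 0.0]
ft_force: [-0.2, 0.3, -0.0]
finger_gap: 0.0299
gripper_force: 0.0
```

```bash
python3 - <<'E'
from h import *
b=snap('side','s4');a=load('t0');s0=load('s0')
c=cv2.resize(b['pixels'][135:255,200:330],None,fx=5,fy=5,interpolation=cv2.INTER_CUBIC)
cv2.imwrite('pics/c4.png',c[:,:,::-1])
P=lambda x,y,h:ray(s0,220+x/5-.4,135+y/5-.4,h)
print('side handle',P(400,207,.085),P(530,178,.085),'cmp top',[(proj(s0,p)-[220,135])*5 for p in([.657,.260,.085],[.600,.2428,.085])])
p=cloud(b)
m=p[...,2]; M=(m>.078)&(m<.1)&(abs(p[...,0]-.63)<.02)&(abs(p[...,1]-.25)<.03)
print(p[M].mean(0) if M.any() else 0,M.sum()); print(sensors.state()['eef_pos'])
E
```

```text
side handle [0.5998138  0.24389762 0.085     ] [0.66144359 0.26220954 0.085     ] cmp top [array([519.32307   , 179.03385723]), array([398.95877352, 206.23968814])]
[0.63047411 0.24871554 0.08579476] 80
[0.45722065 0.18994857 0.1800911 ]
```

View pics/c4.png

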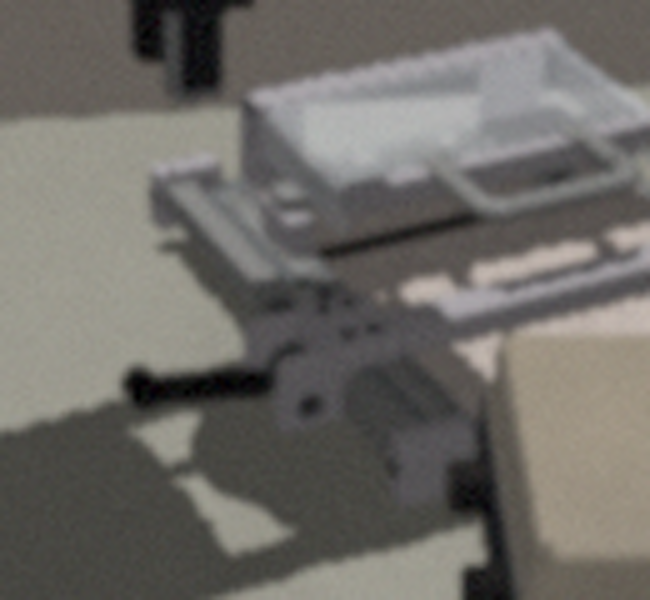

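Request:
servo_tool:
  moves:
    - {"linear":[40,15,0],"rotation":[0,0,0],"fingers":0.65}
    - {"linear":[85,31,0],"rotation":[0,0,0],"fingers":0.65}
    - {"linear":[130,47,0],"rotation":[0,0,0],"fingers":0.65}
    - {"linear":[173,62,0],"rotation":[0,0,0],"fingers":0.65}
    - {"linear":[173,62,0],"rotation":[0,0,0],"fingers":0.65}
    - {"linear":[173,62,-30],"rotation":[0,0,0],"fingers":0.65}
    - {"linear":[173,62,-60],"rotation":[0,0,0],"fingers":0.65}
    - {"linear":[173,62,-80],"rotation":[0,0,0],"fingers":0.65}
    - {"linear":[173,62,-80],"rotation":[0,0,0],"fingers":0.65}

```text
time_s: 11.05
eef_pos: [0.6266, 0.2507, 0.0946]
orientation: [-0.004, -0.146, 0.989, -0.001]
ft_force: [0.7, -0.5, -0.1]
finger_gap: 0.03
gripper_force: 0.0
```

Request:
servo_tool:
  moves:
    - {"linear":[2,1,-8],"rotation":[0,0,0],"fingers":0.65}
    - {"linear":[2,1,-16],"rotation":[0,0,0],"fingers":0.65}
    - {"linear":[2,1,-24],"rotation":[0,0,0],"fingers":0.65}
    - {"linear":[2,1,-26],"rotation":[0,0,0],"fingers":0.65}
    - {"linear":[2,1,-26],"rotation":[0,0,0],"fingers":0.65}

```text
time_s: 11.55
eef_pos: [0.6318, 0.2528, 0.0736]
orientation: [-0.0, -0.146, 0.989, -0.0]
ft_force: [-0.0, -0.4, -0.9]
finger_gap: 0.0301
gripper_force: 0.0
```

```bash
python3 - <<'E'
from h import *
b=snap('side','s5')
c=cv2.resize(b['pixels'][115:235,230:360],None,fx=5,fy=5,interpolation=cv2.INTER_CUBIC)
cv2.imwrite('pics/c5.png',c[:,:,::-1])
E
```

```text
(no output)
```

View pics/c5.png

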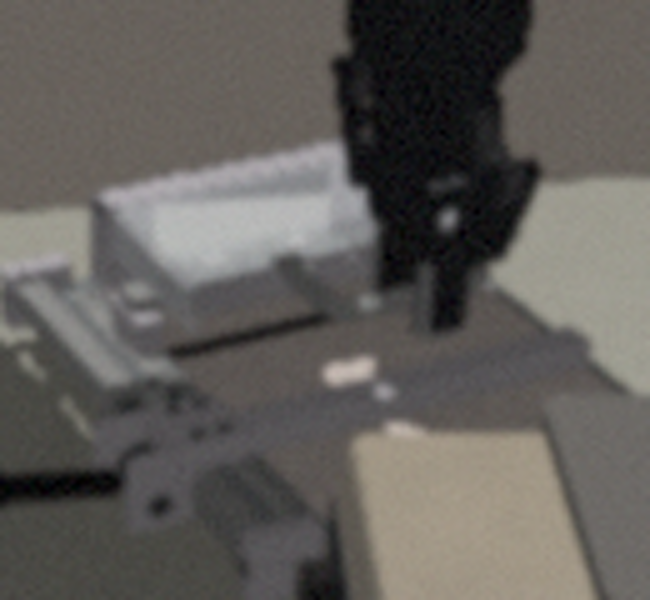

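The near finger at (440,300) is on the right of the bar and the bow's leg runs behind it. The bar looks straddled, so I'm closing.

Request:
servo_tool:
  moves:
    - {"linear":[0,0,-3],"rotation":[0,0,0],"fingers":0.8}
    - {"linear":[0,0,-3],"rotation":[0,0,0],"fingers":1}
    - {"linear":[0,0,-3],"rotation":[0,0,0],"fingers":1}
    - {"linear":[0,0,-3],"rotation":[0,0,0],"fingers":1}
    - {"linear":[0,0,-3],"rotation":[0,0,0],"fingers":1}
  squeeze: 60

```text
time_s: 12.1
eef_pos: [0.6324, 0.2521, 0.0709]
orientation: [0.0, -0.146, 0.989, -0.0]
ft_force: [2.8, -6.3, -0.0]
finger_gap: 0.0079
gripper_force: 58.5
```

Request:
servo_tool:
  moves:
    - {"linear":[-0.2,0.6,6.6],"rotation":[0,0,0],"fingers":1}
    - {"linear":[-0.4,1.2,13.2],"rotation":[0,0,0],"fingers":1}
    - {"linear":[-0.7,2.3,19.8],"rotation":[0,0,0],"fingers":1}
    - {"linear":[-1.1,3.6,26.3],"rotation":[0,0,0],"fingers":1}
    - {"linear":[-1.6,5.3,32.7],"rotation":[0,0,0],"fingers":1}
    - {"linear":[-2.2,7.2,39],"rotation":[0,0,0],"fingers":1}
    - {"linear":[-2.8,9.4,45.3],"rotation":[0,0,0],"fingers":1}
    - {"linear":[-3.5,11.7,51.5],"rotation":[0,0,0],"fingers":1}
    - {"linear":[-5.2,17.2,63.4],"rotation":[0,0,0],"fingers":1}
    - {"linear":[-7.1,23.8,74.8],"rotation":[0,0,0],"fingers":1}
    - {"linear":[-7.1,23.8,74.8],"rotation":[0,0,0],"fingers":1}

```text
time_s: 13.2
eef_pos: [0.6248, 0.2754, 0.1471]
orientation: [0.0, -0.146, 0.989, -0.001]
ft_force: [-0.2, -15.4, 5.4]
finger_gap: 0.0076
gripper_force: 58.8
```

Request:
servo_tool:
  moves:
    - {"linear":[-0.9,3,5.9],"rotation":[0,0,0],"fingers":1}
    - {"linear":[-2,6.6,11.4],"rotation":[0,0,0],"fingers":1}
    - {"linear":[-3.2,10.7,16.5],"rotation":[0,0,0],"fingers":1}
    - {"linear":[-4.5,15,21.5],"rotation":[0,0,0],"fingers":1}
    - {"linear":[-5.9,19.6,26.3],"rotation":[0,0,0],"fingers":1}
    - {"linear":[-7.3,24.3,30.9],"rotation":[0,0,0],"fingers":1}
    - {"linear":[-8.8,29.2,35.2],"rotation":[0,0,0],"fingers":1}
    - {"linear":[-10.3,34.3,39.2],"rotation":[0,0,0],"fingers":1}
    - {"linear":[-11.8,39.5,43.1],"rotation":[0,0,0],"fingers":1}
    - {"linear":[-13.4,44.8,46.8],"rotation":[0,0,0],"fingers":1}
    - {"linear":[-15.1,50.4,50.2],"rotation":[0,0,0],"fingers":1}
    - {"linear":[-16.8,56,53.3],"rotation":[0,0,0],"fingers":1}
    - {"linear":[-16.8,56,53.3],"rotation":[0,0,0],"fingers":1}
    - {"linear":[-16.8,56,53.3],"rotation":[0,0,0],"fingers":1}

```text
time_s: 14.6
eef_pos: [0.6073, 0.3308, 0.2002]
orientation: [-0.001, -0.146, 0.989, -0.001]
ft_force: [-9.0, -17.4, 21.1]
finger_gap: 0.0074
gripper_force: 62.8
```

```bash
python3 - <<'E'
from h import *
b=snap('side','s6');a=snap('top','t6')
c=cv2.resize(b['pixels'][95:245,220:370],None,fx=2.66,fy=2.66,interpolation=cv2.INTER_CUBIC)
d=cv2.resize(a['pixels'][100:250,140:290],None,fx=2.66,fy=2.66,interpolation=cv2.INTER_CUBIC)
cv2.imwrite('pics/c6.png',np.hstack([c,d])[:,:,::-1]);print(sensors.state())
E
```

```text
{'time_s': 14.7, 'qpos': array([ 0.45586559,  0.56828117,  1.52109478, -0.00256327,  1.05427284,
       -1.40653582]), 'joint_vel': array([-0.00062616,  0.00144785, -0.00055901,  0.00061496, -0.00126433,
        0.00016306]), 'tau': array([  6.97040945, -90.59494257, -44.72962618,   3.88284981,
        -5.68257809,   0.53898577]), 'eef_pos': array([0.60735308, 0.33061473, 0.20018507]), 'orientation': array([-6.39210303e-04, -1.45913670e-01,  9.89296166e-01, -1.37435478e-03]), 'ft_force': array([ -9.35740689, -17.56629268,  20.84408104]), 'ft_torque': array([-2.80863554,  1.37451713,  0.54317625]), 'gripper_force': 62.79781222343445, 'finger_gap': 0.007388767931336772}
```

View pics/c6.png

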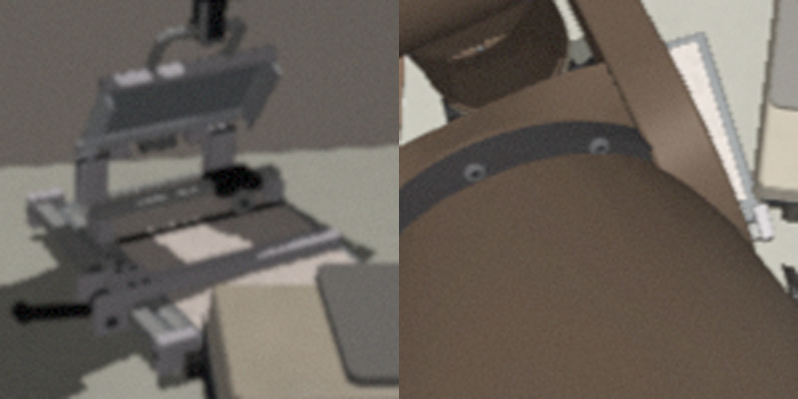

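The side view shows the guard held open with the bow in the fingers at (205,30). The lever is down at (20,312)→(90,308) and the fence head is at the collar end. I'll relax the radial preload and check the guard angle from depth.

Request:
servo_tool:
  moves:
    - {"linear":[-0.4,-0.6,1],"rotation":[0,0,0],"fingers":1}
    - {"linear":[-0.4,-1,1.6],"rotation":[0,0,0],"fingers":1}
    - {"linear":[-0.4,-1,1.6],"rotation":[0,0,0],"fingers":1}

```text
time_s: 15.0
eef_pos: [0.6071, 0.3309, 0.2005]
orientation: [-0.001, -0.146, 0.989, -0.001]
ft_force: [-4.1, -7.0, 3.7]
finger_gap: 0.0076
gripper_force: 60.9
```

```bash
python3 - <<'E'
from h import *
b=snap('side','s7');p=cloud(b)[95:170,220:345].reshape(-1,3);rgb=b['pixels'][95:170,220:345].reshape(-1,3)
k=(p[:,2]>.085)&(p[:,2]<.19)&(p[:,0]>.45)&(p[:,0]<.75)&(p[:,1]>.2)&(p[:,1]<.48)&(rgb.max(1)>45)
q=p[k];x=np.array([.958,.287]);y=np.array([-.287,.958]);Y=q[:,:2]@y;Z=q[:,2]
for z in np.arange(.085,.19,.01):
    m=(Z>=z)&(Z<z+.01)
    if m.sum()>5:print(round(z+.005,3),m.sum(),np.percentile(Y[m],[10,50,90]).round(4))
A=np.c_[Z,np.ones_like(Z)];w=np.ones(len(Z),bool)
for _ in range(6):
    s=np.linalg.lstsq(A[w],Y[w],rcond=None)[0];r=Y-A@s;w=abs(r)<max(.004,1.5*np.median(abs(r)))
print('angle',np.degrees(np.arctan2(1,s[0])),w.sum())
S=sensors.state();print({k:np.round(S[k],4) for k in('eef_pos','ft_force','finger_gap','gripper_force','time_s')})
E
```

```text
0.09 160 [0.1915 0.2075 0.2111]
0.1 179 [0.1845 0.2014 0.2047]
0.11 187 [0.1793 0.1957 0.1989]
0.12 184 [0.1732 0.1894 0.1935]
0.13 199 [0.1656 0.1839 0.1877]
0.14 197 [0.1599 0.1783 0.1817]
0.15 214 [0.1547 0.172  0.1753]
0.16 107 [0.1524 0.157  0.167 ]
0.17 366 [0.1529 0.1572 0.1629]
0.18 46 [0.1533 0.1577 0.1633]
0.19 16 [0.1495 0.152  0.1565]
angle 120.79292706156639 1246
{'eef_pos': array([0.6071, 0.3308, 0.2005]), 'ft_force': array([-4.2675, -7.1501,  4.6536]), 'finger_gap': np.float64(0.0077), 'gripper_force': np.float64(60.9256), 'time_s': np.float64(15.05)}
```

```bash
python3 -c "
from cell import order;print(order.job_done())"
```

```text
the job is handed in; nothing more can be done
None
```

The job is handed in: the fence was slid into the stop collar (known from a 20 N contact force; the collar was hidden from the cameras) and locked there with the lever fully down, and the fingers are still holding the guard open at about 60° (59° measured from depth).

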